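# Find the full domino case by weight and shut it in the games box

## Task

The two wooden domino cases on the sloping rack look the same, but only one has the dominoes in it: feel which is the heavy one by lifting. Set the heavy case down, not dropped, flat and lid up in the open bay of the games box, then slide the blue hatch fully shut against its frame without slamming it. The light case must end up lying in a place on the rack, against its brass pins, and the ashtray, jar and teaspoon stay where they are.

Things in the scene. Friction and masses are not known exactly. Their poses are not given: they have to be found in the camera images.
- rack: wooden rack fixed to the table, 300 mm wide (y), 100 deep. Origin under its middle at table height; x from low front to high back edge, z up. Its top is a flat slope rising 30 degrees towards +x; the surface is 50 mm up straight over the origin (22 mm at the front edge, 81 at the back). It has a place for a case at y = -75 and at y = +75 mm
- rack_place0 (a point): where a case's centre (half-way up) lies when it rests in the place at rack y = -75 mm: 23 mm out from the slope; axes are the rack's. Two brass pins (8 mm thick, 14 mm out of the slope, 48 mm either side of the place's middle) keep the case's lower side from sliding down; between them is room for a finger
- rack_place1 (a point): the same for the place at rack y = +75 mm, with its own two pins
- case_a_center (a point): closed wooden domino case, dark sides, pale lid with three black dots, 120 x 50 x 46 mm high; twin of the other. Its centre, half-way up; own x along the 50 mm width, y along the length, z out of the lid. Starts flat on the slope at rack y = -75 mm, x up the slope. Full case 0.39 to 0.51 kg, empty one 0.14 kg; either can be the full one
- case_b_center (a point): closed wooden domino case, dark sides, pale lid with three black dots, 120 x 50 x 46 mm high; twin of the other. Its centre, half-way up; own x along the 50 mm width, y along the length, z out of the lid. Starts flat on the slope at rack y = +75 mm, x up the slope. Full case 0.39 to 0.51 kg, empty one 0.14 kg; either can be the full one
- case_a: the same case as case_a_center, origin at the centre of its underside
- case_b: the same case as case_b_center, origin at the centre of its underside
- gamebox: pale wooden games box fixed to the table, 300 (x) x 180 (y) mm, walls 64 high; origin under its middle at table height, z up. The +x half is an open-topped bay, green floor 8 mm above the table, 122 (x) x 150 (y) mm inside; the -x half is closed and carries the open hatch. Dark guide rails along the long sides and a dark frame bar across the +x end stand up to 86 mm above the table
- bay (a point): centre of the bay's green floor, at x = +73 mm, 8 mm above the table, axes of the games box
- hatch (a joint): opening of the blue sliding hatch in m: 0 closed against the frame bar, 0.135 fully open; starts 0.118 to 0.135. Closing moves it along the games box's +x. It drags with about 2 N and stays where left. Plate 130 x 166 x 8 mm, underside 65 mm above the table; when open it may overlap the bay's edge by up to 8 mm
- hatch_handle (a point): centre of the white upright handle on the hatch, 14 (x) x 90 (y) x 32 mm (z), its top 105 mm above the table; axes of the games box. With the hatch closed it is at games box x = +33 mm
- ashtray: orange ceramic ashtray, 110 mm across, 32 mm high; origin at the centre of its underside
- jar: glass jar 76 mm across, 116 mm high with a steel lid and black knob; origin at the centre of its underside
- teaspoon: steel teaspoon 140 mm long lying on the table
Not all that is in view belongs to the job. What is shaped like the case_b but turquoise is not meant.

How it is judged:
On the way:
1. the heavy case lies flat and released in the open bay (((horizontal distance between case_a_center and bay below 0.045 m and z of case_a_center in the frame of gamebox below 0.038 m and angle between case_a_center's own z axis and vertical below 0.1 rad and contact force between case_a and gamebox above 2.8 N and contact force between case_a and the fingers below 0.05 N) or (horizontal distance between case_b_center and bay below 0.045 m and z of case_b_center in the frame of gamebox below 0.038 m and angle between case_b_center's own z axis and vertical below 0.1 rad and contact force between case_b and gamebox above 2.8 N and contact force between case_b and the fingers below 0.05 N)) and value of joint hatch above 0.05 m), for 0.2 s.
At the end, for the whole second after the job is handed in: Heavy case (over 2.8 N on the box) lid up, flat within 0.1 rad on the bay floor, within 45 mm of its centre; light case within 20 mm of a rack place, leaning 0.4-0.65 rad, its length within 0.2 rad of the rack's; hatch within 4 mm of closed; both cases released, at rest (((horizontal distance between case_a_center and bay below 0.045 m and z of case_a_center in the frame of gamebox below 0.038 m and angle between case_a_center's own z axis and vertical below 0.1 rad and contact force between case_a and gamebox above 2.8 N and contact force between each of case_a, case_b and the fingers below 0.05 N and (distance between case_b_center and rack_place0 below 0.02 m or distance between case_b_center and rack_place1 below 0.02 m) and angle between case_b_center's own z axis and vertical between 0.4 and 0.65 rad and angle between the y axis of case_b_center and the y axis of rack, either way round below 0.2 rad) or (horizontal distance between case_b_center and bay below 0.045 m and z of case_b_center in the frame of gamebox below 0.038 m and angle between case_b_center's own z axis and vertical below 0.1 rad and contact force between case_b and gamebox above 2.8 N and contact force between each of case_b, case_a and the fingers below 0.05 N and (distance between case_a_center and rack_place0 below 0.02 m or distance between case_a_center and rack_place1 below 0.02 m) and angle between case_a_center's own z axis and vertical between 0.4 and 0.65 rad and angle between the y axis of case_a_center and the y axis of rack, either way round below 0.2 rad)) and value of joint hatch below 0.004 m and linear speed of each of case_a, case_b below 0.02 m/s); the robot touches nothing.
It fails at once if a case is dropped or thrown (moves freely faster than 0.6 m/s) ((linear speed of case_a above 0.6 m/s and contact force between case_a and the fingers below 0.05 N) or (linear speed of case_b above 0.6 m/s and contact force between case_b and the fingers below 0.05 N)).
It fails at once if the hatch is slammed (closes faster than 0.45 m/s) (velocity of joint hatch below -0.45 m/s).
It fails at once if the ashtray, jar or teaspoon is moved by more than 20 mm (distance of any of ashtray, jar, teaspoon from where it was at the start of the episode above 0.02 m).
It also fails if it takes over 72 s, if anything falls off the work surface, if the arm or the gripper's body presses on something with over 40 N, if the wrist force passes 120 N, or if a joint passes its speed limit or range.

## Robot

A 6-joint arm with a two-finger parallel gripper is mounted at the origin on the work surface. World frame = base frame: x ahead of the robot, y to its left, z up, the work surface at z = 0. Lengths are in m, angles in rad, forces in N, time in s.
With the tool pointing down it reaches from about 0.375 to 0.9 m from the base axis. Payload 3.1 kg.
Tool frame: the origin (TCP) lies between the finger pads; the fingertips stand robot.tip_extent ahead of it and the grasp point (between the pads) lies 3 mm ahead of it (robot.tip_extent is the distance from the TCP to the fingertips, in m); z points along the fingers, x is the direction in which the jaws open and shut, and the axes are right-handed (so a half turn about z gives the same grasp; the last joint's range is limited). The gripper opens to 87 mm and grips with 3 to 60 N. Pads are 19 mm wide; open, the fingers measure 117 mm over their backs; the gripper's body (75 mm by 190 mm) begins 51 mm behind the grasp point.
Start: joints at [1.115, 0.527, 1.433, -0, 1.181, -0.178], TCP at [0.171, 0.601, 0.245] pointing down, gripper open.
Joint ranges: [-3.08, 3.08], [-0.75, 2.2], [0.22, 2.44], [-1.43, 4.57], [0, 2.65], [-2.85, 2.85]. Speed limits (rad/s): [2.79, 2.79, 3.14, 3.14, 3.14, 3.14].

## Interface

Orientations are given as a unit quaternion [x, y, z, w].
In Python, from rig import robot, cams gives the robot as it stands.
- The arm moves only by the tool carry_out, never from a script. Its argument "steps" is a list of rows, each a list of 3 entries, a list of its own where there are three numbers: the shift along the world's x, y, z in cm, then the turn about the world's z in degrees, then the closure, from 0 (fully open) to 1 (shut). In form: [[[dx, dy, dz], spin, fingers], ...]. A call has 1 to 10 rows; each row shifts and turns the pose as measured when the row begins; what a row does not reach is not made up. A row lasts 1/10 s, in which the tool goes at most 50 mm and 8.59 degrees, less where a joint would pass 70% of its speed; a pose out of reach is approached as far as the arm can. A call with a gripper value outside its range is refused whole. The fingers move at their own pace and stop on an object; "squeeze" is the grip in N (left out, the last holds). Time passes only in rows, so rows that do not move let the fingers close. It gives the time, the measured TCP pose, the force and the opening at its end, in the units of the state.
- robot.get_obs(): the state, without advancing time (a new reading comes with each control period).
- cams.camera(name): name is "side" or "top" or "wrist"; returns a dict with "pixels" (384x512x3 uint8, red, green, blue), "fx", "fy", "cx", "cy" (pixels), "eye" and "rotation" of the camera in the world. Camera axes: x right, y up, looking along -z (the intrinsics and any distortion apply to the point x, -y, -z); pixel columns grow to the right and rows downward; lengths in m; the calibration is good to about 2 mm. A picture is of the moment at which its call begins. There is no depth.
- robot.hand_in(): hands the job in, once; it reports no verdict.
The state is a dict: "time": time; "q": joint angles; "joint_velocities": joint speeds; "joint_torque": joint torques, N m; "position": TCP position; "tool_rot": TCP orientation; "ft_force": force on the tool from outside, world axes, zero at the start; "moment": the same for the moment, N m; "grip_width": finger opening in m.
Only numpy, scipy, OpenCV 4.12 (cv2) and the standard library are available. Lean on these libraries where they do the work, as an engineer would, in place of code of your own. Each camera call takes 0.05 s, during which the arm holds its last target. There are 200 camera calls.

## Working session

There is one attempt and no reset: what is moved stays moved. The work goes in short steps, Python scripts to look and compute and a tool call to move; the robot and the scene stay as the last step left them, time stands still between calls to the robot, and variables do not carry over. Pictures are saved under pics/ and viewed, about 8 in all and at most 12, crops included, and the job is handed in when it is done.

Besides the shell and the picture viewer there is one more tool, called as name([rows], argument=value, ...), one row to a line, values as JSON. carry_out: Moves the arm, as the interface text tells. Its arguments: {"type":"object","properties":{"steps":{"type":"array"},"squeeze":{"type":"number"}},"required":["steps"]}

```bash
ls; mkdir -p pics; python3 - <<'E'
from rig import robot,cams
import cv2,numpy as np,json
print(robot.get_obs(), robot.tip_extent)
for n in ("side","top"):
    c=cams.camera(n); cv2.imwrite(f"pics/{n}0.png",cv2.resize(c["pixels"][:,:,::-1],(768,576),interpolation=cv2.INTER_CUBIC))
    print(n,{k:(np.array(v).tolist()) for k,v in c.items() if k!="pixels"})
E
```

```text
pics
{'time': 0.0, 'q': array([ 1.11448056e+00,  5.28479437e-01,  1.43385841e+00, -3.80822476e-05,
        1.18138766e+00, -1.78501215e-01]), 'joint_velocities': array([ 0.00067095,  0.00139692, -0.00181059,  0.00103535,  0.00314291,
       -0.00156929]), 'joint_torque': array([ 7.97938246e-04, -4.40037882e+01, -1.76595819e+01,  6.33594836e-02,
        5.82655391e-02, -1.84570040e-04]), 'position': array([0.17109431, 0.60043572, 0.24357738]), 'tool_rot': array([ 7.98197740e-01,  6.02394580e-01, -9.43820594e-04,  4.96773347e-04]), 'ft_force': array([-1.29317811,  0.17223754, -0.63557231]), 'moment': array([-0.04178228, -0.03426324, -0.01631577]), 'grip_width': 0.08690686842621859} 0.022
side {'fx': 372.70900165186805, 'fy': 372.70900165186805, 'cx': 257.64098902775805, 'cy': 191.22077266402687, 'eye': [0.4832095054065732, 0.8294143697847892, 1.0088752658601952], 'rotation': [-0.02798264203334967, 0.35746630139966706, 0.9305014021656901, -0.0748462135058318]}
top {'fx': 443.5714193882519, 'fy': 443.5714193882519, 'cx': 252.16558231777398, 'cy': 187.428502782787, 'eye': [0.30588517554467665, -0.006386543671578428, 1.5296409673836022], 'rotation': [-0.06966805507069258, 0.07297834362899391, 0.7094189551190471, -0.6975279704654395]}
```

View pics/side0.png

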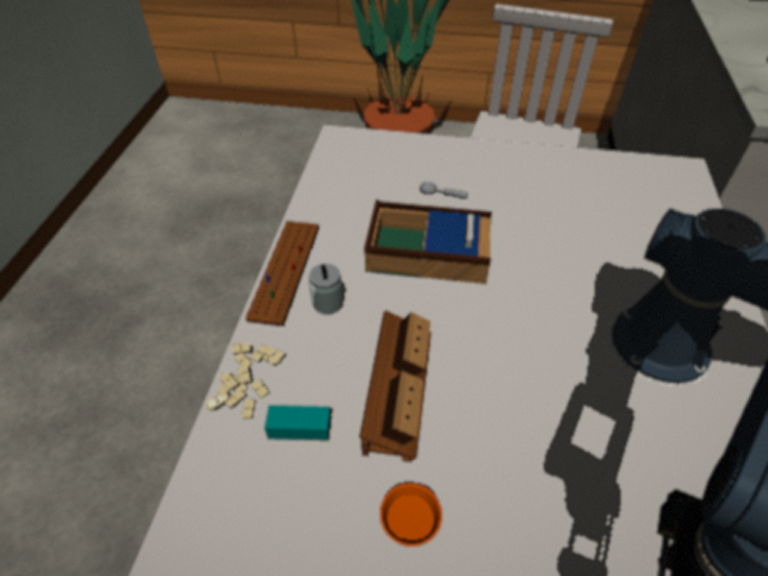

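View pics/top0.png

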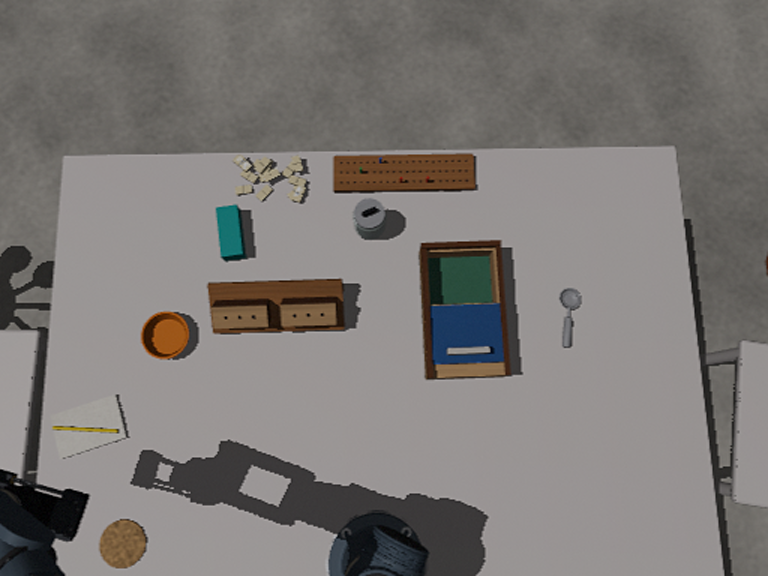

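The side view shows two pale-lidded cases on the rack (side px 417,342 and 407,405). The box is at (430,240), the jar at (326,288), the ashtray at (410,513) and the spoon at (443,190). In the top view the cases are at (240,316) and (308,314). The only lookalike is the turquoise block, at top (230,232) and side (298,422), and it isn't wanted. Next I'll look at an enlarged crop.

```bash
cat > h.py <<'E'
import numpy as np,cv2
from scipy.spatial.transform import Rotation as R
from rig import robot,cams
def unproj(c,u,v,z):
    d=R.from_quat(c["rotation"]).apply([(u-c["cx"])/c["fx"],-(v-c["cy"])/c["fy"],-1]); e=np.array(c["eye"])
    return e+d*(z-e[2])/d[2]
def proj(c,p):
    q=R.from_quat(c["rotation"]).inv().apply(np.array(p)-c["eye"]); return np.array([c["cx"]-c["fx"]*q[0]/q[2],c["cy"]+c["fy"]*q[1]/q[2]])
def crop(c,x0,y0,w,h,s,fn):
    cv2.imwrite(fn,cv2.resize(c["pixels"][y0:y0+h,x0:x0+w,::-1],None,fx=s,fy=s,interpolation=cv2.INTER_CUBIC))
E
python3 - <<'E'
from h import *
c=cams.camera("top"); print([k for k in c])
crop(c,132,155,210,105,3.8,"pics/t1.png")
for n,u,v,z in [("boxbr",509,375,.086),("boxtl",421,242,.086),("boxtr",500,241,.086),("rackBL",209,282,.081),("rackBR",342,279,.081),("caseL",240,317,.09),("caseR",308,315,.09)]:
    print(n,unproj(c,u/1.5,v/1.5,z).round(4))
E
```

```text
['pixels', 'fx', 'fy', 'cx', 'cy', 'eye', 'rotation']
boxbr [ 0.3906 -0.2938  0.086 ]
boxtl [ 0.6896 -0.1131  0.086 ]
boxtr [ 0.689  -0.2905  0.086 ]
rackBL [0.6069 0.36   0.081 ]
rackBR [0.6088 0.0647 0.081 ]
caseL [0.5259 0.2874 0.09  ]
caseR [0.5278 0.1391 0.09  ]
```

View pics/t1.png

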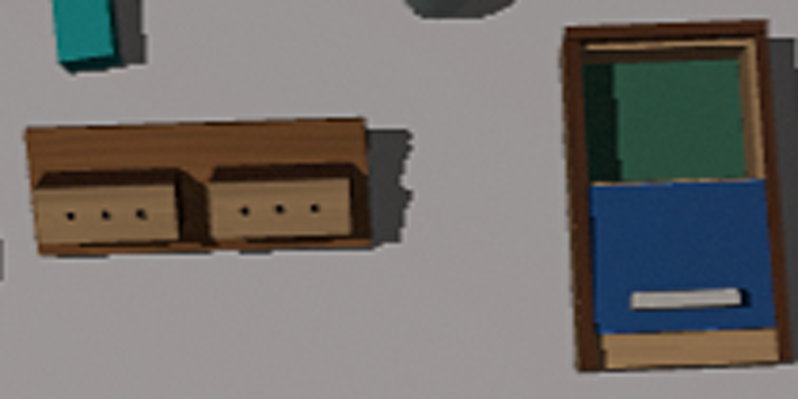

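The crop shows both case lids (L 37–180 × 184–243, R 210–352 × 178–239), the box outline and the handle (632–742 × 291–308). The left case is at +y, so it is case_b. I'll fit poses to these points.

```bash
cat > fit.py <<'E'
from h import *
from scipy.optimize import least_squares
c=cams.camera("top")
px=lambda L:np.array(L)/3.8+[132,155]
def T(x,y,a,p): return R.from_euler("z",a).apply(p)+[x,y,0]
def solve(fn,obs,x0):
    f=lambda q:(np.array([proj(c,p) for p in fn(q)])-px(obs)).ravel()
    r=least_squares(f,x0); print(r.x.round(4),"res",r.fun.round(1)); return r.x
s3,c3=.5,np.sqrt(.75)
u=np.array([c3,0,s3]); n=np.array([-s3,0,c3])
def rack(q):
    x,y,a,sl,ya,yb=q
    P=[[.05,.15,.081],[.05,-.15,.081],[-.05,.15,.022],[-.05,-.15,.022]]
    for yy in (yb,ya):
        o=np.array([0,yy,.05])+u*sl
        P+=[o+n*.046+u*i*.025+np.array([0,j*.06,0]) for i,j in((1,1),(1,-1),(-1,-1),(-1,1))]
    return T(x,y,a,np.array(P))
q=solve(rack,[(25,128),(365,118),(40,250),(370,243),(37,188),(178,184),(180,241),(40,243),(210,181),(350,178),(352,236),(212,239)],[.55,.21,0,0,-.075,.075])
for nm,yy in(("a",q[4]),("b",q[5])): print(nm,T(*q[:3],np.array([0,yy,.05])+u*q[3]+n*.023).round(4))
b=solve(lambda q:T(*q,np.array([[.15,.09,.086],[.15,-.09,.086],[-.15,-.09,.086],[-.15,.09,.086]])),[(563,28),(767,20),(793,362),(577,370)],[.54,-.2,0])
print("bay",T(*b,[.073,0,.008]).round(4))
h=solve(lambda q:T(*b,np.array([[q[0]+i*.007,q[1]+j*.045,.105] for i,j in((1,1),(1,-1),(-1,-1),(-1,1))])),[(632,293),(741,290),(741,304),(633,308)],[-.1,0])
print("handle",T(*b,[h[0],h[1],.09]).round(4),"opening",.033-h[0])
print("jar",unproj(c,370/1.5,211/1.5,.13).round(3),"ash",unproj(c,166/1.5,335/1.5,.03).round(3),"spoon",unproj(c,570/1.5,300/1.5,.0).round(3))
E
python3 fit.py
```

```text
[ 0.556   0.2127  0.0094 -0.0064 -0.0751  0.0737] res [-0.2  0.   0.4  0.4 -0.6  0.   0.4 -0.4 -0.2  0.1 -0.5  0.2  0.1 -0.6
  0.5 -0.2 -0.1  0.7 -0.2  0.6 -0.1 -0.5  0.4 -0.3]
a [0.5397 0.1374 0.0667]
b [0.5383 0.2862 0.0667]
[ 0.538  -0.204   0.0164] res [ 0.1 -0.1 -0.2  0.3 -0.5  0.1  0.7 -0.2]
bay [ 0.611  -0.2028  0.008 ]
[-0.095 -0.002] res [ 0.3 -0.2 -0.4 -0.3 -0.1  0.3  0.3  0.2]
handle [ 0.4431 -0.2075  0.09  ] opening 0.12795853955611822
jar [ 0.75 -0.    0.13] ash [0.497 0.466 0.03 ] spoon [ 0.567 -0.463  0.   ]
```

carry_out([
  [[3.1, -3.9, 0], -7.4, 0],
  [[3.1, -3.9, 0], -7.4, 0],
  [[3.1, -3.9, 0], -7.4, 0],
  [[3.1, -3.9, 0], -7.4, 0],
  [[3.1, -3.9, 0], -7.4, 0],
  [[3.1, -3.9, 0], -7.4, 0],
  [[3.1, -3.9, 0], -7.4, 0],
  [[3.1, -3.9, 0], -7.4, 0],
  [[3.1, -3.9, 0], -7.4, 0],
  [[3.1, -3.9, 0], -7.4, 0],
])

```text
time: 1.2
position: [0.4787, 0.2092, 0.2432]
tool_rot: [1.0, -0.019, 0.002, -0.001]
ft_force: [0.3, 0.2, -0.7]
grip_width: 0.087
```

carry_out([
  [[2.7, -3.6, -3], 1.4, 0.17],
  [[2.7, -3.6, -3], 1.4, 0.17],
  [[0, 0, -3], 0, 0.17],
  [[0, 0, 0], 0, 0.17],
  [[0, 0, 0], 0, 0.17],
])

```text
time: 1.7
position: [0.5357, 0.136, 0.1587]
tool_rot: [1.0, 0.0, 0.007, -0.001]
ft_force: [0.6, -0.2, 0.9]
grip_width: 0.0726
```

```bash
python3 - <<'E'
from h import *
o=robot.get_obs(); print(o["position"],R.from_quat(o["tool_rot"]).as_matrix()[:,0],o["ft_force"],o["grip_width"])
c=cams.camera("wrist"); crop(c,0,0,512,384,1.5,"pics/w1.png")
E
```

```text
[0.53566789 0.13600049 0.15865538] [9.99901644e-01 1.02106919e-04 1.40246869e-02] [ 0.57920558 -0.21906655  0.88824249] 0.07264706736200753
```

View pics/w1.png

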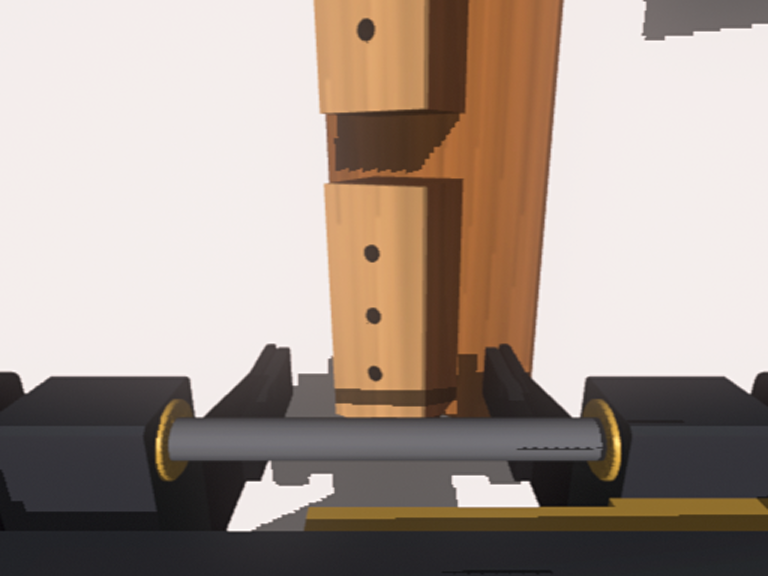

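The wrist view shows case a (lid dots at 373,255–373) centred between the fingers, with the rack's slope to the right. I'll go down.

carry_out([
  [[-0.2, 0.1, -2.5], 0, 0.17],
  [[0, 0, -2], 0, 0.17],
  [[0, 0, -1], 0, 0.17],
  [[0, 0, -0.6], 0, 0.17],
  [[0, 0, 0], 0, 0.17],
])

```text
time: 2.25
position: [0.5356, 0.142, 0.1038]
tool_rot: [1.0, 0.004, 0.013, -0.002]
ft_force: [-0.7, 0.4, 0.6]
grip_width: 0.0725
```

carry_out([
  [[-0.2, -0.3, -0.5], 0, 0.17],
  [[0, 0, -0.5], 0, 0.17],
  [[0, 0, -0.3], 0, 0.17],
])

```text
time: 2.55
position: [0.535, 0.1395, 0.0926]
tool_rot: [1.0, 0.005, 0.016, -0.002]
ft_force: [0.8, -0.6, 0.5]
grip_width: 0.0723
```

carry_out([
  [[0, 0, 0], 0, 0.3],
  [[0, 0, 0], 0, 0.5],
  [[0, 0, 0], 0, 0.6],
  [[0, 0, 0], 0, 0.6],
  [[0, 0, 0], 0, 0.6],
], squeeze=30)

```text
time: 3.05
position: [0.5379, 0.1393, 0.0932]
tool_rot: [1.0, 0.004, 0.019, -0.002]
ft_force: [0.8, -0.2, -0.8]
grip_width: 0.0586
```

carry_out([
  [[0, 0, 0.5], 0, 0.7],
  [[0, 0, 0.5], 0, 0.7],
  [[0, 0, 0.5], 0, 0.7],
  [[0, 0, 0.5], 0, 0.7],
  [[0, 0, 0], 0, 0.7],
  [[0, 0, 0], 0, 0.7],
])

```text
time: 3.65
position: [0.5347, 0.1392, 0.1144]
tool_rot: [1.0, 0.004, 0.016, -0.002]
ft_force: [0.1, 0.7, -1.9]
grip_width: 0.0587
```

```bash
python3 - <<'E'
from h import *
for i in range(5):
    c=cams.camera("wrist" if i%2 else "side"); o=robot.get_obs(); print(o["ft_force"].round(2),o["grip_width"].round(4),o["position"].round(4))
    if i==0: s=c
a=cams.camera("wrist")
crop(s,215,190,110,130,4,"pics/s2.png"); crop(a,150,60,300,240,2,"pics/w2.png")
E
python3 -c "
import cv2,numpy as np
a=cv2.imread('pics/s2.png');b=cv2.imread('pics/w2.png');b=cv2.resize(b,(350,280));o=np.zeros((520,790,3),np.uint8);o[:,:440]=a;o[:280,440:]=b;cv2.imwrite('pics/c2.png',o)"
```

```text
Traceback (most recent call last):
AttributeError: 'float' object has no attribute 'round'
[ WARN:0@0.019] global loadsave.cpp:275 findDecoder imread_('pics/s2.png'): can't open/read file: check file path/integrity
[ WARN:0@0.019] global loadsave.cpp:275 findDecoder imread_('pics/w2.png'): can't open/read file: check file path/integrity
Traceback (most recent call last):
cv2.error: OpenCV(4.12.0) /io/opencv/modules/imgproc/src/resize.cpp:4208: error: (-215:Assertion failed) !ssize.empty() in function 'resize'
```

```bash
cat > look.py <<'E'
import sys
from h import *
n=sys.argv[1]; F=[]
for i in range(5):
    c=cams.camera("wrist" if i%2 else "side"); o=robot.get_obs(); F.append(o["ft_force"])
    if i==0: s=c
    if i==1: w=c
print(np.mean(F,0).round(2),np.std(F,0).round(2),o["grip_width"],o["position"].round(4),R.from_quat(o["tool_rot"]).as_matrix()[:,0].round(3))
x,y=map(int,sys.argv[2:4])
a=cv2.resize(s["pixels"][y:y+130,x:x+110,::-1],(440,520),interpolation=cv2.INTER_CUBIC)
b=cv2.resize(w["pixels"][:,:,::-1],(350,262)); o=np.zeros((520,790,3),np.uint8); o[:,:440]=a; o[:262,440:]=b
cv2.imwrite(f"pics/{n}.png",o)
E
python3 look.py c2 215 190
```

```text
[-0.42 -0.04 -1.46] [0.65 0.68 0.35] 0.058715781462157675 [0.5347 0.1391 0.1139] [0.999 0.008 0.031]
```

View pics/c2.png

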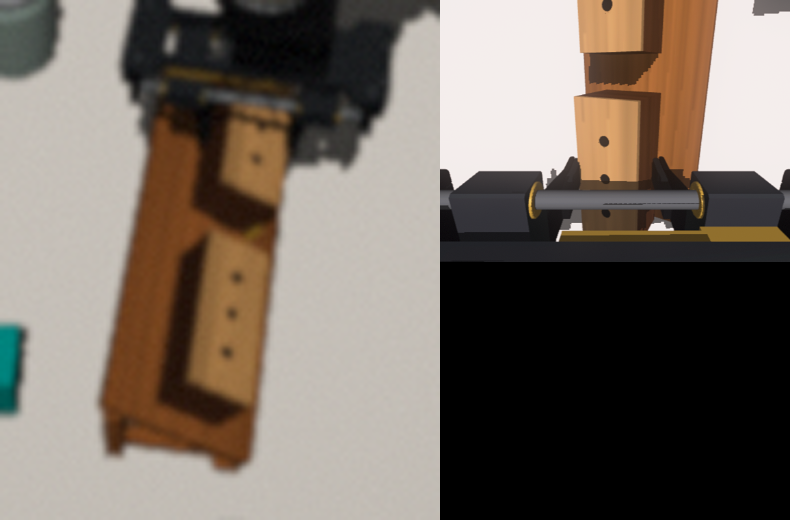

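The case hangs clear of the rack and still leans, as seen at (255,150). The load is about 1.5 N, which matches the empty one. I'll lift a bit more to confirm.

carry_out([
  [[0, 0, 0.7], 0, 0.7],
  [[0, 0, 0.7], 0, 0.7],
  [[0, 0, 0], 0, 0.7],
  [[0, 0, 0], 0, 0.7],
])

```text
time: 4.35
position: [0.5347, 0.1392, 0.1291]
tool_rot: [1.0, 0.004, 0.015, -0.002]
ft_force: [-0.4, -0.3, -0.8]
grip_width: 0.0585
```

```bash
python3 look.py c3 215 190
```

```text
[ 0.32 -0.09 -1.43] [0.52 0.22 0.48] 0.05875771751788148 [0.5344 0.1391 0.1286] [1.    0.008 0.03 ]
```

The reading is 1.43 N again, so a is the light case and b is the heavy one. I'll lower a back into its place.

carry_out([
  [[0, 0, -0.8], 0, 0.7],
  [[0, 0, -0.8], 0, 0.7],
  [[0, 0, -0.7], 0, 0.7],
  [[0, 0, -0.5], 0, 0.7],
  [[0, 0, -0.4], 0, 0.7],
  [[0, 0, -0.2], 0, 0.7],
  [[0, 0, 0], 0, 0.7],
])

```text
time: 5.3
position: [0.538, 0.1391, 0.0932]
tool_rot: [1.0, 0.004, 0.018, -0.002]
ft_force: [-0.1, -0.6, 0.5]
grip_width: 0.0584
```

carry_out([
  [[0, 0, 0], 0, 0.3],
  [[0, 0, 0], 0, 0.25],
  [[0, 0, 0], 0, 0.2],
  [[0, 0, 0], 0, 0.17],
  [[-0.2, 0, 0], 0, 0.15],
  [[0, 0, 0.8], 0, 0.15],
  [[0, 0, 2], 0, 0.15],
  [[0, 0, 3], 0, 0.15],
  [[0, 3, 2], 0, 0.15],
  [[0, 3, 1], 0, 0.15],
])

```text
time: 6.3
position: [0.5317, 0.1971, 0.1829]
tool_rot: [1.0, 0.001, 0.013, -0.001]
ft_force: [0.2, 0.0, -0.1]
grip_width: 0.0738
```

```bash
python3 look.py c4 215 190
```

```text
[ 0.43  0.45 -0.33] [0.89 1.42 0.62] 0.073834177122597 [0.5303 0.1965 0.1803] [1.    0.005 0.022]
```

View pics/c4.png

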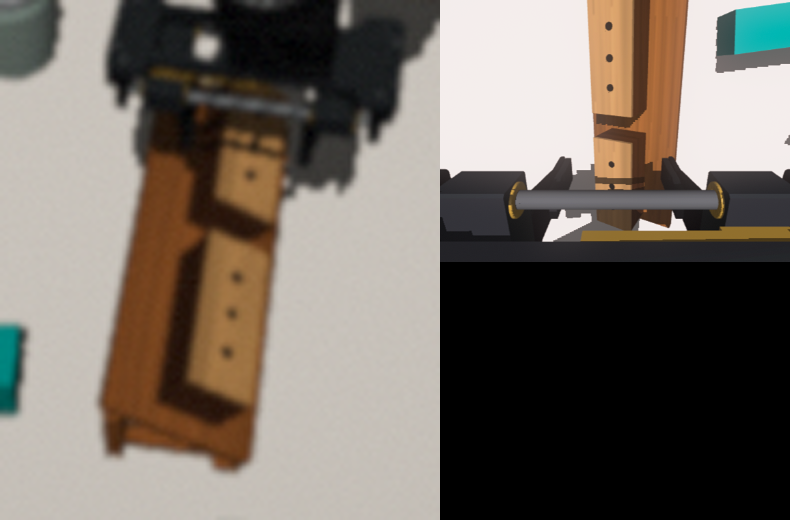

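Case a lies back on its place (side crop 245,175). Now for case b.

carry_out([
  [[0.2, 3, 0], 0, 0.17],
  [[0.2, 3, 0], 0, 0.17],
  [[0, 3, -1], 0, 0.17],
  [[0, 0, -2.5], 0, 0.17],
  [[0, 0, -2], 0, 0.17],
  [[0, 0, -1], 0, 0.17],
  [[0, 0, -0.5], 0, 0.17],
  [[0, 0, 0], 0, 0.17],
])

```text
time: 7.35
position: [0.5324, 0.2794, 0.1024]
tool_rot: [1.0, -0.003, 0.005, 0.003]
ft_force: [0.5, 0.5, 0.9]
grip_width: 0.0721
```

carry_out([
  [[0.1, 0.6, -0.3], 0.8, 0.17],
  [[0, 0.1, -0.4], 0, 0.17],
  [[0, 0, -0.3], 0, 0.17],
  [[0, 0, 0], 0, 0.17],
], squeeze=50)

```text
time: 7.75
position: [0.5353, 0.2865, 0.0937]
tool_rot: [1.0, 0.004, 0.007, 0.002]
ft_force: [0.0, 0.4, 0.4]
grip_width: 0.072
```

carry_out([
  [[-0.1, 0, -0.1], 0, 0.3],
  [[0, 0, 0], 0, 0.5],
  [[0, 0, 0], 0, 0.7],
  [[0, 0, 0], 0, 0.7],
  [[0, 0, 0], 0, 0.7],
  [[0, 0, 0.5], 0, 0.7],
  [[0, 0, 0.5], 0, 0.7],
  [[0, 0, 0.5], 0, 0.7],
  [[0, 0, 0.5], 0, 0.7],
  [[0, 0, 0], 0, 0.7],
])

```text
time: 8.75
position: [0.5322, 0.2859, 0.113]
tool_rot: [1.0, 0.004, 0.004, 0.003]
ft_force: [0.4, -0.1, -4.1]
grip_width: 0.0578
```

```bash
python3 look.py c5 215 190
```

```text
[ 0.13  0.2  -4.42] [0.46 0.32 0.69] 0.057809648892968114 [0.5318 0.2857 0.112 ] [1.    0.008 0.007]
```

View pics/c5.png

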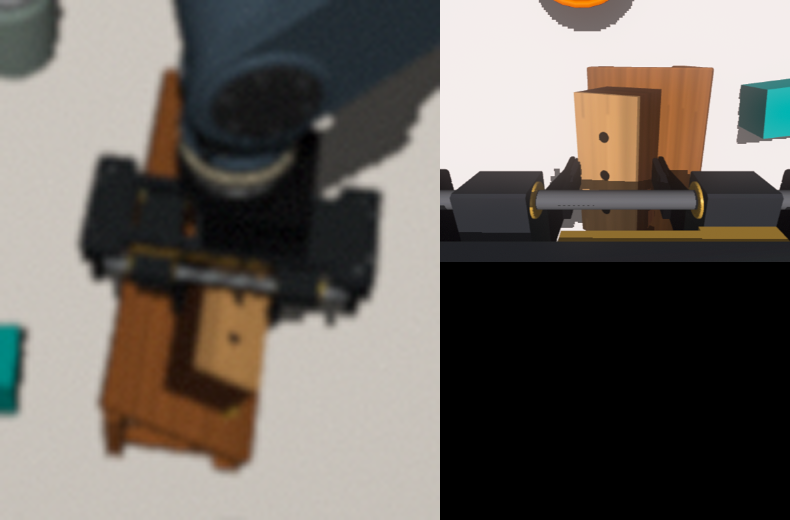

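It weighs 4.4 N, so b is the heavy one and it is held firmly. I'll carry it to the bay.

carry_out([
  [[0, 0, 1.5], 0, 0.7],
  [[0, 0, 2.5], 0, 0.7],
  [[0, 0, 2.5], 0, 0.7],
  [[0.3, -1.5, 1.5], 0, 0.7],
  [[0.6, -3, 0.5], 0, 0.7],
  [[0.6, -4, 0], 0, 0.7],
  [[0.6, -4, 0], 0, 0.7],
  [[0.6, -4, 0], 0, 0.7],
  [[0.6, -4, 0], 0, 0.7],
  [[0.6, -4, 0], 0, 0.7],
])

```text
time: 10.0
position: [0.5676, 0.0317, 0.1977]
tool_rot: [1.0, 0.009, 0.001, 0.004]
ft_force: [0.9, 0.1, -4.2]
grip_width: 0.054
```

carry_out([
  [[0.6, -4, 0], 0, 0.7],
  [[0.6, -4, 0], 0, 0.7],
  [[0.6, -4, 0], 0, 0.7],
  [[0.6, -4, 0], 0, 0.7],
  [[0.6, -3, 0], 0, 0.7],
  [[0.6, -2, 0], 0, 0.7],
  [[0, 0, 0], 0, 0.7],
])

```text
time: 10.7
position: [0.5994, -0.2019, 0.1956]
tool_rot: [1.0, 0.004, -0.001, 0.007]
ft_force: [0.0, 0.3, -4.3]
grip_width: 0.0541
```

```bash
python3 look.py c6 235 100
```

```text
[ 0.18 -0.29 -4.44] [0.25 0.23 0.64] 0.05406763746262557 [ 0.5983 -0.1958  0.1956] [ 1.     0.013 -0.004]
```

View pics/c6.png

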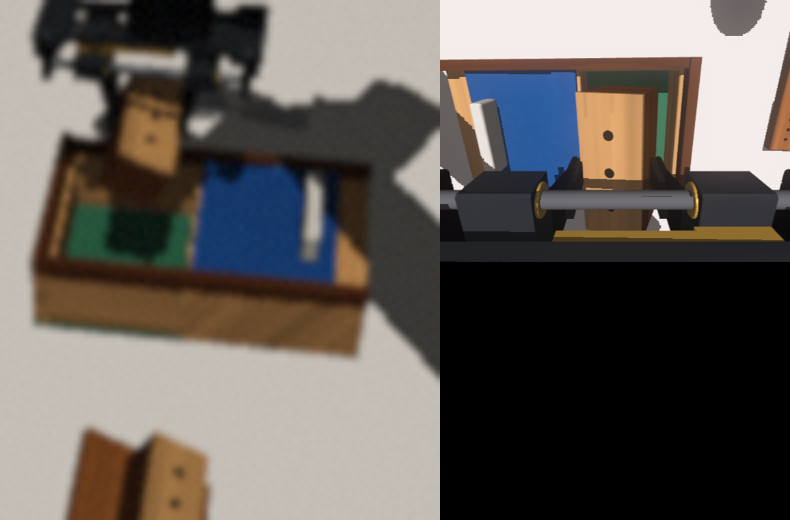

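The case hangs lid up with a small lean above the bay (side crop 150,140), and the bay is free. I'll centre it and go down.

carry_out([
  [[0.7, -0.4, -1], 0, 0.7],
  [[0.4, -0.3, -2.5], 0, 0.7],
  [[0, 0, -2.5], 0, 0.7],
  [[0, 0, -2], 0, 0.7],
  [[0, 0, -1.5], 0, 0.7],
  [[0, 0, -1], 0, 0.7],
  [[0, 0, 0], 0, 0.7],
])

```text
time: 11.65
position: [0.6128, -0.1968, 0.0849]
tool_rot: [1.0, 0.012, -0.001, 0.006]
ft_force: [-0.6, 1.0, -4.2]
grip_width: 0.0539
```

carry_out([
  [[0, -0.5, -0.6], 0, 0.7],
  [[0, 0, -0.5], 0, 0.7],
  [[0, 0, -0.4], 0, 0.7],
  [[0, 0, -0.3], 0, 0.7],
  [[0, 0, -0.3], 0, 0.7],
])

```text
time: 12.15
position: [0.6155, -0.203, 0.0662]
tool_rot: [1.0, 0.012, 0.002, 0.007]
ft_force: [-4.5, 3.1, 16.9]
grip_width: 0.0537
```

carry_out([
  [[0, 0, 0], 0, 0.7],
  [[0, 0, 0], 0, 0.7],
  [[0, 0, 0], 0, 0.7],
  [[0, 0, -0.2], 0, 0.7],
  [[0, 0, -0.2], 0, 0.7],
  [[0, 0, 0], 0, 0.7],
], squeeze=12)

```text
time: 12.75
position: [0.6177, -0.2037, 0.0666]
tool_rot: [1.0, 0.013, 0.005, 0.009]
ft_force: [0.8, -0.2, -3.8]
grip_width: 0.0531
```

carry_out([
  [[-0.2, 0, -0.3], 0, 0.7],
  [[-0.2, 0, -0.3], 0, 0.7],
  [[0, 0, -0.3], 0, 0.7],
  [[0, 0, -0.3], 0, 0.7],
  [[0, 0, 0], 0, 0.7],
])

```text
time: 13.25
position: [0.6217, -0.2043, 0.0608]
tool_rot: [1.0, 0.012, 0.015, 0.011]
ft_force: [-0.9, 0.7, -1.3]
grip_width: 0.0516
```

carry_out([
  [[-0.2, 0, -0.3], 0, 0.7],
  [[-0.2, 0, -0.3], 0, 0.7],
  [[0, 0, -0.2], 0, 0.7],
  [[0, 0, 0], 0, 0.7],
], squeeze=5)

```text
time: 13.65
position: [0.6207, -0.2057, 0.053]
tool_rot: [1.0, 0.012, 0.019, 0.013]
ft_force: [1.8, 1.3, 2.6]
grip_width: 0.0508
```

carry_out([
  [[0, 0, 0], 0, 0.4],
  [[0, 0, 0], 0, 0.36],
  [[0, 0, 0], 0, 0.32],
  [[0, 0, 0], 0, 0.3],
  [[0, 0, 0.5], 0, 0.3],
  [[0, 0, 1.5], 0, 0.3],
  [[0, 0, 2.5], 0, 0.3],
  [[0, 0, 2.5], 0, 0.3],
  [[-3, 0, 3], 0, 0.5],
  [[-4, 0, 3], 0, 0.8],
])

```text
time: 14.65
position: [0.5469, -0.2053, 0.1841]
tool_rot: [1.0, 0.013, 0.014, 0.011]
ft_force: [-0.5, -0.4, -0.8]
grip_width: 0.0515
```

```bash
python3 look.py c7 235 100
```

```text
[-0.88  0.36  0.22] [2.5  0.87 0.86] 0.03301638254640562 [ 0.547  -0.2053  0.1831] [0.999 0.025 0.027]
```

View pics/c7.png

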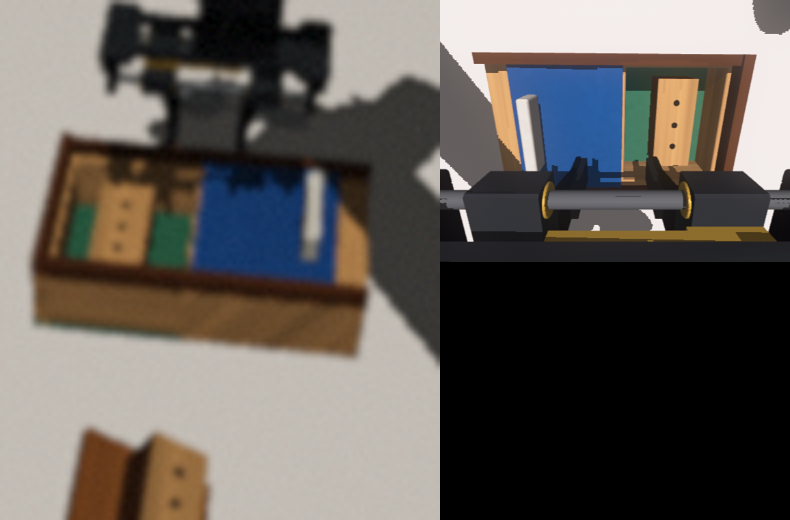

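The heavy case lies flat and lid up in the bay (side crop 122,225), and the hatch is still open. Next I'll go behind the handle with the fingers shut.

carry_out([
  [[-4, 0, 0], -1, 1],
  [[-4, 0, 0], 0, 1],
  [[-4, 0, 0], 0, 1],
  [[-3, 0, 0], 0, 1],
  [[0, 0, 0], 0, 1],
  [[0, 0, -2.5], 0, 1],
  [[0, 0, -2.5], 0, 1],
  [[0, 0, -1.5], 0, 1],
  [[0, 0, -0.7], 0, 1],
  [[0, 0, 0], 0, 1],
])

```text
time: 15.9
position: [0.4047, -0.2088, 0.1026]
tool_rot: [1.0, 0.006, 0.016, 0.012]
ft_force: [-0.5, -0.3, 0.5]
grip_width: 0.0006
```

carry_out([
  [[0.8, 0, 0.3], 0, 1],
  [[1, 0, 0.1], 0, 1],
  [[1.3, 0, 0], 0, 1],
  [[1.3, 0, 0], 0, 1],
  [[1.3, 0, 0], 0, 1],
  [[1.3, 0, 0], 0, 1],
  [[1.3, 0, 0], 0, 1],
  [[1.3, 0, 0], 0, 1],
  [[1.3, 0, 0], 0, 1],
  [[0, 0, 0], 0, 1],
])

```text
time: 16.9
position: [0.5207, -0.2063, 0.112]
tool_rot: [1.0, 0.009, 0.012, 0.012]
ft_force: [0.2, 0.0, -1.3]
grip_width: 0.0003
```

carry_out([
  [[0.8, 0, -0.4], 0, 1],
  [[0.8, 0, -0.1], 0, 1],
  [[0.6, 0, 0], 0, 1],
  [[0.5, 0, 0], 0, 1],
  [[0.4, 0, 0], 0, 1],
  [[0.4, 0, 0], 0, 1],
  [[0, 0, 0], 0, 1],
])

```text
time: 17.6
position: [0.5572, -0.2054, 0.1081]
tool_rot: [1.0, 0.009, 0.011, 0.011]
ft_force: [-0.9, 0.7, -0.1]
grip_width: 0.0005
```

carry_out([
  [[0.3, 0, 0], 0, 1],
  [[0.4, 0, 0], 0, 1],
  [[0.5, 0, 0], 0, 1],
  [[0.5, 0, 0], 0, 1],
])

```text
time: 18.0
position: [0.559, -0.2046, 0.1074]
tool_rot: [1.0, 0.012, -0.008, 0.009]
ft_force: [-12.5, -2.7, 8.2]
grip_width: 0.0007
```

The hatch has met the frame, with 12 N resisting. I'll back off and check.

carry_out([
  [[-0.5, 0, 0], 0, 1],
  [[-1.5, 0, 0], 0, 1],
  [[-1, 0, 2], 0, 1],
  [[-1, 0, 4], 0, 1],
  [[-3, 0, 4], 0, 1],
  [[-4, 0, 2], 0, 1],
  [[-4, 0, 0], 0, 1],
  [[0, 0, 0], 0, 1],
])

```text
time: 18.8
position: [0.41, -0.2071, 0.2316]
tool_rot: [1.0, 0.012, 0.001, 0.013]
ft_force: [0.5, 0.9, -0.1]
grip_width: 0.0005
```

```bash
python3 - <<'E'
from h import *
c=cams.camera("top"); crop(c,85,130,310,125,2.5,"pics/t9.png")
s=cams.camera("side"); crop(s,225,120,150,130,4.5,"pics/s9.png")
T=lambda x,y,a,p:R.from_euler("z",a).apply(p)+[x,y,0]
b=(.538,-.204,.0164)
for i,j in((1,1),(1,-1),(-1,-1),(-1,1)): print("expected handle px t9",((proj(c,T(*b,[.033+i*.007,-.002+j*.045,.105]))-[85,130])*2.5).round(1),"s9",((proj(s,T(*b,[.033+i*.007,-.002+j*.045,.105]))-[225,120])*4.5).round(1))
r=(.556,.2127,.0094);u=np.array([.866,0,.5]);n=np.array([-.5,0,.866])
for i,j in((1,1),(1,-1),(-1,-1),(-1,1)): print("a lid t9",((proj(c,T(*r,np.array([0,-.075+j*.06,.05])+u*(-.0064+i*.025)+n*.046))-[85,130])*2.5).round(1))
E
```

```text
expected handle px t9 [528.8 157. ] s9 [226.6 154.9]
expected handle px t9 [597.4 154.8] s9 [238.7  82.5]
expected handle px t9 [598.1 165.3] s9 [255.4  84.1]
expected handle px t9 [529.3 167.6] s9 [244.1 156.6]
a lid t9 [255.3 183.4]
a lid t9 [347.2 181.1]
a lid t9 [348.8 216.6]
a lid t9 [257.9 218.9]
```

View pics/t9.png

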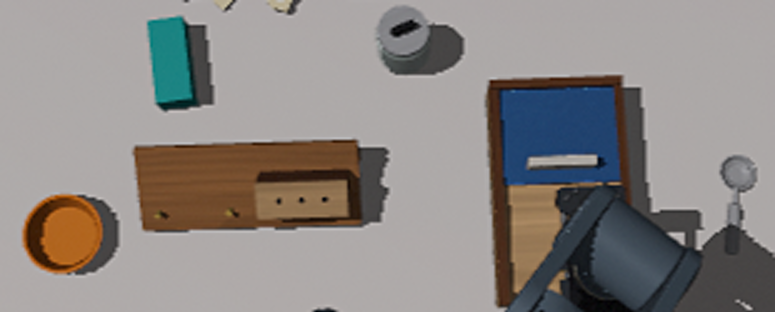

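View pics/s9.png

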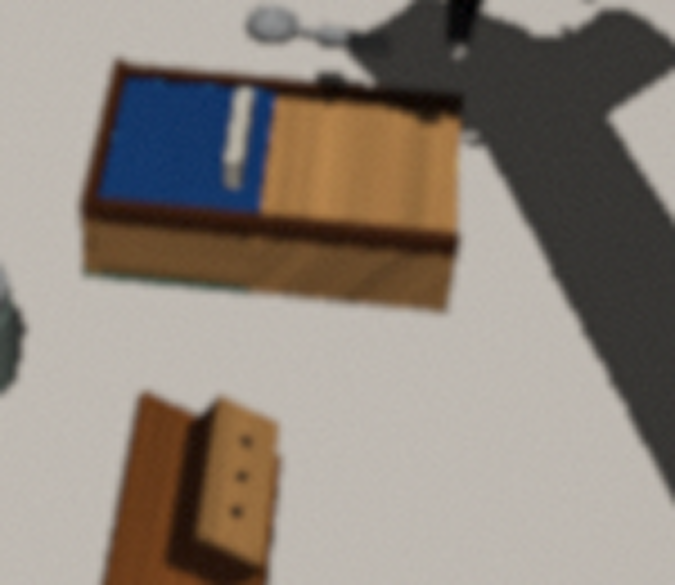

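In the top view the handle (527–598, 154–167) sits within about a pixel of the predicted closed position. Case a's lid (256–348, 180–220) is at its original place, and nothing else has moved.

```bash
python3 -c "
from rig import robot
print(robot.hand_in())"
```

```text
the job is handed in; nothing more can be done
None
```

The job is done and handed in at about 19 s of the 72 s allowed; the hand-in reports no verdict.

- **Weighing:** case_a pulled about 1.4 N when lifted, so it is the light one. I set it back on its place at rack y = -75 mm. case_b pulled about 4.4 N, so it is the heavy one.
- **Heavy case:** I lowered case_b until it stood on the bay floor, eased the grip and released it. A picture before closing the hatch showed it flat and lid up, near the bay's centre.
- **Hatch:** I pushed it at roughly 0.13 m/s or slower until about 12 N showed it was against the frame.
- **Last checks:** The top picture shows the hatch handle within about a pixel (roughly 3 mm) of its predicted closed position, and case_a's lid within 1 to 3 pixels of where it started. The ashtray and jar look unmoved, though I compared them only by eye. The teaspoon was partly under the arm's shadow. The arm ended clear of everything, and no check disagreed. The closed hatch hides case_b, so its final pose rests on the picture taken before closing.

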